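# Box the resin castings

## Task

Pack the four finished resin castings: put each one into the open card box of its own shape and size (large disc, small disc, square and long bar), lying flat on the box's floor, flower up. Set each one down gently instead of dropping it, and leave the small amber and yellow bottles standing where they are.

Things in the scene. Friction and masses are not known exactly. Their poses are not given: they have to be found in the camera images.
- disc_large: The large round casting of pale blue-green cured resin with a small white flower on the top face, loose, 32 mm tall. Origin: centre of its underside, z up. Diameter 50 mm, 58 to 94 g. At the start it stands on its underside on the table; place and yaw vary.
- disc_small: The small round casting of pale blue-green cured resin with a small white flower on the top face, loose, 32 mm tall. Origin: centre of its underside, z up. Diameter 30 mm, 21 to 34 g. At the start it stands on its underside on the table; place and yaw vary.
- square: The square casting of pale blue-green cured resin with a small white flower on the top face, loose, 32 mm tall. Origin: centre of its underside, z up. 42 mm by 42 mm, sides along its x and y, 52 to 85 g. At the start it stands on its underside on the table; place and yaw vary.
- bar: The long rectangular casting of pale blue-green cured resin with a small white flower on the top face, loose, 32 mm tall. Origin: centre of its underside, z up. 70 mm along its x, 26 mm along its y, 53 to 87 g. At the start it stands on its underside on the table; place and yaw vary.
- box_disc_large: The large round shallow open box of brown card, fixed to the table, 14 mm tall outside, floor 3 mm thick, walls 3 mm thick. Origin: centre of its underside (the inner floor is 3 mm above it), z up. Outside diameter 72 mm, inside 66 mm: the box for the large disc.
- box_disc_small: The small round shallow open box of brown card, fixed to the table, 14 mm tall outside, floor 3 mm thick, walls 3 mm thick. Origin: centre of its underside (the inner floor is 3 mm above it), z up. Outside diameter 52 mm, inside 46 mm: the box for the small disc.
- box_square: The square shallow open box of brown card, fixed to the table, 14 mm tall outside, floor 3 mm thick, walls 3 mm thick. Origin: centre of its underside (the inner floor is 3 mm above it), z up. Outside 64 by 64 mm, inside 58 by 58 mm, sides along its x and y: the box for the square casting.
- box_bar: The long rectangular shallow open box of brown card, fixed to the table, 14 mm tall outside, floor 3 mm thick, walls 3 mm thick. Origin: centre of its underside (the inner floor is 3 mm above it), z up. Outside 92 mm along its x and 48 mm along its y, inside 86 by 42 mm: the box for the bar.
- bottle_amber: A loose small amber bottle with a black cap, diameter 36 mm, 78 mm tall, standing among the castings and boxes; to be left alone. Origin: centre of its underside.
- bottle_yellow: A loose small yellow bottle with a white cap, diameter 44 mm, 84 mm tall, standing among the castings and boxes; to be left alone. Origin: centre of its underside. Neighbouring castings, boxes, bottles and a roll of tape (80 mm across, 18 mm tall, near the middle) stand at least 95 mm apart, centre to centre; all else is outside this area.
There are look-alikes about, which are no part of the job. Leave any brown look-alike of the disc_small alone.

How it is judged (in metres and radians):
At the end, for the whole second after the job is handed in: Each casting lies in its own box: within 14 mm of the box's centre, its underside no more than 7 mm above the box's underside (the floor is at 3 mm), within 0.12 rad of level, flower up, released and at rest (under 0.02 m/s) (horizontal distance between disc_large and box_disc_large below 0.014 m and z of disc_large in the frame of box_disc_large below 0.007 m and angle between each of disc_large, disc_small, square, bar's own z axis and vertical below 0.12 rad and linear speed of each of disc_large, disc_small, square, bar below 0.02 m/s and horizontal distance between disc_small and box_disc_small below 0.014 m and z of disc_small in the frame of box_disc_small below 0.007 m and horizontal distance between square and box_square below 0.014 m and z of square in the frame of box_square below 0.007 m and horizontal distance between bar and box_bar below 0.014 m and z of bar in the frame of box_bar below 0.007 m); the robot touches nothing.
It fails at once if a casting is dropped or thrown: it moves faster than 0.75 m/s with no finger touching it (a fall of about 29 mm) ((contact force between the fingers and disc_large below 0.05 N and linear speed of disc_large above 0.75 m/s) or (contact force between the fingers and disc_small below 0.05 N and linear speed of disc_small above 0.75 m/s) or (contact force between the fingers and square below 0.05 N and linear speed of square above 0.75 m/s) or (contact force between the fingers and bar below 0.05 N and linear speed of bar above 0.75 m/s)).
It fails at once if a small bottle is moved by more than 30 mm or tipped by more than 0.4 rad (distance of any of bottle_amber, bottle_yellow from where it was at the start of the episode above 0.03 m or angle between any of bottle_amber, bottle_yellow's own z axis and vertical above 0.4 rad).
It also fails if it takes over 112 s, if anything falls off the work surface, if the arm or the gripper's body presses on something with over 40 N, if the wrist force passes 120 N, or if a joint passes its speed limit or range.

## Robot

A 6-joint arm with a two-finger parallel gripper is mounted at the origin on the work surface. World frame = base frame: x ahead of the robot, y to its left, z up, the work surface at z = 0. Lengths are in mm, angles in rad, forces in N, time in s.
With the tool pointing down it reaches from about 400 to 925 mm from the base axis. Payload 12.5 kg.
Tool frame: the origin (TCP) lies midway between the tips of the shut fingers; the grasp point (between the pads) lies 19 mm behind it; z points along the fingers, y is the line along which they close (so a half turn about z gives the same grasp; the last joint's range is limited). The gripper opens to 95 mm and grips with 3 to 60 N. Pads are 20 mm wide; open, the fingers measure 119 mm over their backs; the gripper's body (75 mm by 180 mm) begins 59 mm behind the grasp point.
Start: joints at [-1.372, 0.491, 1.559, -0, 1.092, -0.106], TCP at [187.587, -596.203, 214.661] pointing down, gripper open.
Joint ranges: [-3.1, 3.1], [-0.84, 2.19], [0.05, 2.79], [-1.13, 4.28], [0.06, 2.93], [-2.69, 2.69]. Speed limits (rad/s): [2.22, 2.22, 2.79, 3.14, 3.14, 3.14].

## Interface

Orientations are given as [roll, pitch, yaw] about the fixed x, y, z axes, in that order (R = Rz(yaw) Ry(pitch) Rx(roll)).
In Python, from cell import state, read_camera, camera_info, env gives the robot as it stands.
- The arm moves only by the tool move_arm, never from a script. Its argument "commands" is a list of rows, each a list of 3 entries, a list of its own where there are three numbers: the shift along the world's x, y, z in cm, then the turn, a rotation vector about the world's x, y, z in degrees, then the opening, from 0 (shut) to 1 (fully open). A call has 1 to 10 rows; each row shifts and turns the commanded pose from where the row before left it; what a row does not reach is not made up. A row lasts 1/10 s, in which the tool goes at most 50 mm and 8.59 degrees, less where a joint would pass 70% of its speed; a pose out of reach is approached as far as the arm can. A call with a gripper value outside its range is refused whole. The fingers move at their own pace and stop on an object; the grip force is fixed at half the most. Time passes only in rows, so rows that do not move let the fingers close. It gives the time, the measured TCP pose, the force, the opening and the grip force at its end, in the units of the state.
- state(): the state, without advancing time (a new reading comes with each control period).
- read_camera(name): name is "side" or "top" or "wrist"; returns the picture (420x560x3 uint8, blue, green, red); there is no depth.
- camera_info(name): a dict with "K" (3x3 intrinsics, pixels), "cam_to_world" (4x4, takes a point from camera to world coordinates). Camera axes: x right, y down, z forward; pixel columns grow to the right and rows downward; lengths in mm; the calibration is good to about 2 mm. The wrist camera is an equidistant fisheye: a pixel r from the principal point sees the ray r / f radians off the axis. A picture is of the moment at which its call begins: read the wrist's pose just before it. camera_info takes no time and is no camera call; for the wrist camera it gives the pose at the moment of the call.
- env.job_done(): hands the job in; it is judged then, once.
The state is a dict: "t": time; "joints": joint angles; "qvel": joint speeds; "tau": joint torques, N m; "eef_pos": TCP position; "tcp_rot": TCP orientation; "ft_force": force on the tool from outside, world axes, zero at the start; "moment": the same for the moment, N m; "opening": opening from 0.0 (shut) to 1.0 (fully open); "grip_force": force on a finger pad.
Only numpy, scipy, OpenCV 4.12 (cv2) and the standard library are available. Lean on these libraries where they do the work, as an engineer would, in place of code of your own. Each camera call takes 0.05 s, during which the arm holds its last target. There are 200 camera calls.

## Working session

There is one attempt and no reset: what is moved stays moved. The work goes in short steps, Python scripts to look and compute and a tool call to move; the robot and the scene stay as the last step left them, time stands still between calls to the robot, and variables do not carry over. Pictures are saved under pics/ and viewed, at most 14 in all, crops included, and the job is handed in when it is done.

Besides the shell and the picture viewer there is one more tool, called after "Request:" as name(argument=value, ...), one argument or row to a line, values as JSON. move_arm: Moves the arm, as the interface text tells. Its arguments: {"type":"object","properties":{"commands":{"type":"array"}},"required":["commands"]}

```bash
mkdir -p pics; ls; python3 - <<'E'
from cell import *
import cv2
s=state();print(s)
for n in("top","side"):
    i=camera_info(n);print(n,i["K"],i["cam_to_world"])
    cv2.imwrite(f"pics/{n}0.png",cv2.resize(read_camera(n),(800,600),interpolation=cv2.INTER_CUBIC))
E
```

```text
pics
{'t': 0.0, 'joints': array([-1.37160439e+00,  4.91574847e-01,  1.55946289e+00,  1.67790157e-05,
        1.09171244e+00, -1.05583110e-01]), 'qvel': array([ 0.00029791,  0.00024612, -0.000171  , -0.00089742, -0.00071847,
        0.00225938]), 'tau': array([ 2.40628091e-03, -6.12644219e+01, -2.58186275e+01,  6.93086162e-02,
        4.81946196e-02, -1.34072525e-04]), 'eef_pos': array([ 187.53432947, -595.93556239,  214.04762978]), 'tcp_rot': array([-3.14044315e+00, -1.36785475e-04,  3.04767226e-01]), 'ft_force': array([-0.62840839, -0.28324921,  1.06915613]), 'moment': array([ 0.01383435, -0.01404833, -0.05815352]), 'grip_force': 0.0, 'opening': 1.0050055745032773}
top [[513.02365469   0.         282.34218074]
 [  0.         513.02365469 214.42600164]
 [  0.           0.           1.        ]] [[ 3.70360652e-04 -9.91948261e-01  1.26643240e-01  3.44652421e+02]
 [-9.99984480e-01 -1.07138426e-03 -5.46734948e-03  1.60625770e+01]
 [ 5.55901139e-03 -1.26639250e-01 -9.91933263e-01  9.92601223e+02]
 [ 0.00000000e+00  0.00000000e+00  0.00000000e+00  1.00000000e+00]]
side [[523.13821016   0.         277.6131584 ]
 [  0.         523.13821016 206.59988507]
 [  0.           0.           1.        ]] [[ 9.88395561e-01 -1.05947315e-01  1.08854861e-01  3.77101877e+02]
 [-1.51372638e-01 -7.46749221e-01  6.47651083e-01 -6.17394051e+02]
 [ 1.26703899e-02 -6.56613103e-01 -7.54121140e-01  7.85074608e+02]
 [ 0.00000000e+00  0.00000000e+00  0.00000000e+00  1.00000000e+00]]
```

View pics/top0.png

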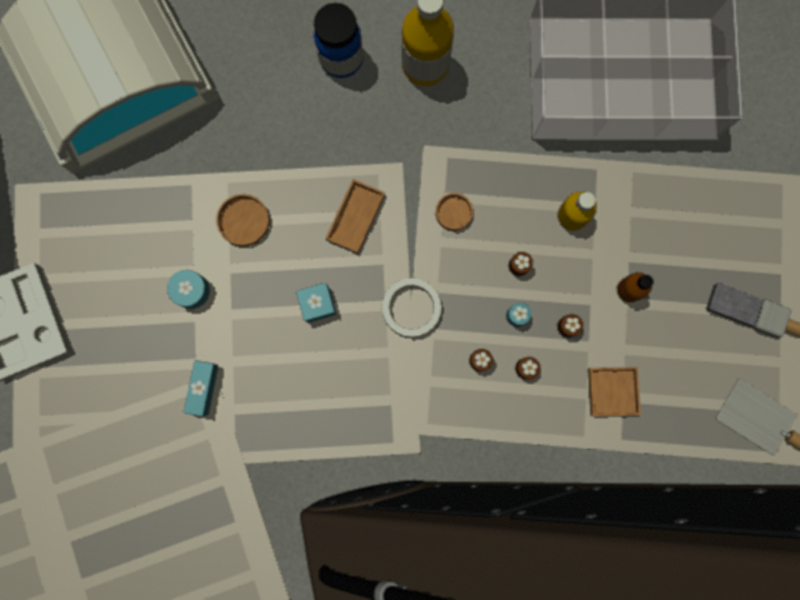

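The top view shows these objects (pixels at 800x600):
- **Castings:** large disc (187,289), bar (200,388), square (316,302) and small disc (519,315). The small disc has four brown look-alikes around it.
- **Boxes:** large round (243,220), bar (356,216), small round (454,212) and square (613,391).
- **Bottles:** yellow (577,210) and amber (634,287).

I'll fit prism silhouettes to the colour masks.

```bash
cat > h.py <<'E'
import numpy as np, cv2
from cell import *
from scipy.optimize import minimize
def proj(P,i):
    M=np.linalg.inv(i["cam_to_world"]);p=(P@M[:3,:3].T+M[:3,3])@np.array(i["K"]).T
    return p[:,:2]/p[:,2:]
def back(uv,z,i):
    T=np.array(i["cam_to_world"]);d=T[:3,:3]@np.linalg.inv(i["K"])@[uv[0],uv[1],1]
    return (T[:3,3]+d*(z-T[2,3])/d[2])[:2]
def foot(sh):
    if len(sh)==1:
        a=np.linspace(0,2*np.pi,40);return sh[0]/2*np.c_[np.cos(a),np.sin(a)]
    return np.array([[1,1],[1,-1],[-1,-1],[-1,1]])*np.array(sh)/2
def hull(p,sh,h,i):
    c,s=np.cos(p[2]),np.sin(p[2]);f=foot(sh)@np.array([[c,s],[-s,c]])+p[:2]
    P=np.vstack([np.c_[f,f[:,0]*0+z] for z in(0,h)])
    return cv2.convexHull(proj(P,i).astype(np.float32))[:,0]
S=4
def fit(mask,seed,sh,h,i,yaws):
    u0,v0=[int(x)-40 for x in seed]
    m=cv2.resize(mask[v0:v0+80,u0:u0+80].astype(np.uint8)*255,None,fx=S,fy=S,interpolation=cv2.INTER_CUBIC)>127
    n,l,st,ce=cv2.connectedComponentsWithStats(m.astype(np.uint8))
    k=1+np.argmin([np.linalg.norm(c-40*S)-.02*s[4] for c,s in zip(ce[1:],st[1:])])
    m=cv2.morphologyEx((l==k).astype(np.uint8),cv2.MORPH_CLOSE,np.ones((41,41)))
    cs,_=cv2.findContours(m,0,2);m=cv2.drawContours(m*0,cs,-1,1,-1)
    def cost(p):
        q=(hull(p,sh,h,i)-[u0,v0]+.5)*S-.5
        r=cv2.fillPoly(m*0,[np.round(q*16).astype(np.int32)],1,shift=4)
        return (r!=m).sum()/m.sum()
    c=back(seed,h/2,i);best=None
    for y in yaws:
        r=minimize(cost,[*c,y],method="Nelder-Mead",options=dict(initial_simplex=[[*c,y],[c[0]+8,c[1],y],[c[0],c[1]+8,y],[*c,y+.3]],xatol=.05,fatol=1e-4))
        if best is None or r.fun<best.fun:best=r
    return best.x,best.fun
E
cat > m.py <<'E'
from h import *
for n in("top",):
    i=camera_info(n);im=read_camera(n);hsv=cv2.cvtColor(im,cv2.COLOR_BGR2HSV);H,Sa,V=cv2.split(hsv)
    teal=(H>80)&(H<105)&(Sa>70);br=(H<20)&(Sa>90)&(V>30)
    out=cv2.resize(im,(800,600),interpolation=cv2.INTER_CUBIC)
    for nm,mk,sd,sh,h in[("disc_large",teal,(187,289),(50,),32),("disc_small",teal,(519,315),(30,),32),("square",teal,(316,302),(42,42),32),("bar",teal,(200,388),(70,26),32),
      ("box_dl",br,(243,220),(72,),14),("box_ds",br,(454,212),(52,),14),("box_sq",br,(613,391),(64,64),14),("box_bar",br,(356,216),(92,48),14)]:
        p,f=fit(mk,np.array(sd)*.7,sh,h,i,[0] if len(sh)==1 else np.arange(0,3.1,.4))
        print(nm,np.round(p[:2],1),round(np.degrees(p[2])%180,1),round(f,3))
        cv2.polylines(out,[np.int32(((hull(p,sh,h,i)+.5)/.7-.5)*16)],True,(0,0,255),1,shift=4)
    for nm,sd,z in [("brown1",(521,263),32),("brown2",(571,326),32),("brown3",(482,361),32),("brown4",(528,369),32),("amber cap",(645,281),78),("yellow cap",(586,201),84),("tape",(412,307),18)]:
        print(nm,np.round(back(np.array(sd)*.7,z,i)))
    cv2.imwrite("pics/fit.png",out)
E
python3 m.py
```

```text
disc_large [493.1 298.5] 20.3 0.188
disc_small [ 458.9 -144.3] 4.3 0.247
square [474.6 128.3] 109.5 0.143
bar [360.4 277.7] 169.7 0.212
box_dl [590.6 231.9] 175.2 0.068
box_ds [602.6 -58.7] 10.0 0.083
box_sq [ 356.9 -270.9] 0.2 0.042
box_bar [596.   77.3] 156.2 0.033
brown1 [ 526. -146.]
brown2 [ 441. -210.]
brown3 [395. -92.]
brown4 [ 385. -152.]
amber cap [ 494. -295.]
yellow cap [ 596. -222.]
tape [468.  -1.]
```

View pics/fit.png

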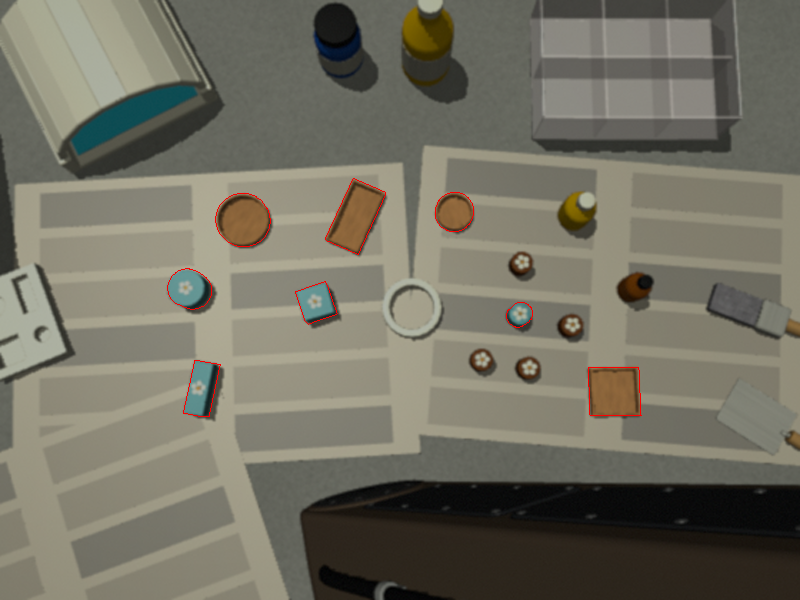

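```bash
python3 - <<'E'
from h import *
i=camera_info("top");im=read_camera("top");H,Sa,V=cv2.split(cv2.cvtColor(im,cv2.COLOR_BGR2HSV))
for nm,sd in[("dl",(186,288)),("ds",(519,314)),("sq",(315,302)),("bar",(198,388))]:
    u,v=[int(round(x*.7)) for x in sd];w=7
    p=im[v-w:v+w+1,u-w:u+w+1].astype(float)[:,:,2]; p=np.clip(p-140,0,None) # red channel: flower bright, resin dark
    y,x=np.mgrid[v-w:v+w+1,u-w:u+w+1]
    c=(p*x).sum()/p.sum(),(p*y).sum()/p.sum();print(nm,np.round(c,1),np.round(back(c,32,i),1),p.max(),(p>0).sum())
E
```

```text
dl [129.2 201. ] [492.6 300.3] 33.0 59
ds [363.8 218.9] [ 458.9 -142.9] 34.0 52
sq [220.  210.5] [474.7 128.5] 33.0 62
bar [138.2 271.3] [360.4 278.5] 34.0 63
```

Request:
move_arm(
  commands=[
    [[1.36,2.26,-0.3],[0,0,0],0.5],
    [[1.36,2.26,-0.3],[0,0,0],0.5],
    [[1.36,2.26,-0.3],[0,0,0],0.5],
    [[1.36,2.26,-0.3],[0,0,0],0.5],
    [[1.36,2.26,-0.3],[0,0,0],0.5],
    [[1.36,2.26,-0.3],[0,0,0],0.5],
    [[1.36,2.26,-0.3],[0,0,0],0.5],
    [[1.36,2.26,-0.3],[0,0,0],0.5],
    [[1.36,2.26,-0.3],[0,0,0],0.5],
    [[1.36,2.26,-0.3],[0,0,0],0.5],
  ],
)

```text
t: 1.2
eef_pos: [324.0, -369.2, 184.5]
tcp_rot: [3.141, -0.0, 0.305]
ft_force: [-0.2, -0.1, 0.1]
opening: 0.502
grip_force: 0.0
```

Request:
move_arm(
  commands=[
    [[1.36,2.26,-0.3],[0,0,0],0.5],
    [[1.36,2.26,-0.3],[0,0,0],0.5],
    [[1.36,2.26,-0.3],[0,0,0],0.5],
    [[1.36,2.26,-0.3],[0,0,0],0.5],
    [[1.36,2.26,-0.3],[0,0,0],0.5],
    [[1.36,2.26,-0.3],[0,0,0],0.5],
    [[1.36,2.26,-0.3],[0,0,0],0.5],
    [[1.36,2.26,-0.3],[0,0,0],0.5],
    [[1.36,2.26,-0.3],[0,0,0],0.5],
    [[1.36,2.26,-0.3],[0,0,0],0.5],
  ],
)

```text
t: 2.2
eef_pos: [460.0, -143.2, 154.5]
tcp_rot: [3.141, 0.0, 0.305]
ft_force: [0.1, -0.7, 0.0]
opening: 0.498
grip_force: 0.0
```

The flower centroids agree with the fits to within 2 mm. I'll check once from near with the wrist camera before the grasp.

```bash
cat >> h.py <<'E'
def wproj(P,i):
    M=np.linalg.inv(i["cam_to_world"]);p=np.atleast_2d(P)@M[:3,:3].T+M[:3,3];K=np.array(i["K"])
    r=np.hypot(p[:,0],p[:,1]);t=np.arctan2(r,p[:,2]);return p[:,:2]/r[:,None]*t[:,None]*[K[0,0],K[1,1]]+K[:2,2]
def wpic(name,objs):
    i=camera_info("wrist");im=cv2.resize(read_camera("wrist"),(800,600),interpolation=cv2.INTER_CUBIC)
    for x,y,a,sh,z in objs:
        c,s=np.cos(np.radians(a)),np.sin(np.radians(a));f=foot(sh)@np.array([[c,s],[-s,c]])+[x,y]
        q=(wproj(np.c_[f,f[:,0]*0+z],i)+.5)/.7-.5
        cv2.polylines(im,[np.int32(q*16)],True,(0,0,255),1,shift=4)
    cv2.imwrite(name,im)
E
python3 -c "
from h import *
wpic('pics/w1.png',[(459,-143.5,0,(30,),32),(602.6,-58.7,0,(52,),14)])"
```

```text
(no output)
```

View pics/w1.png

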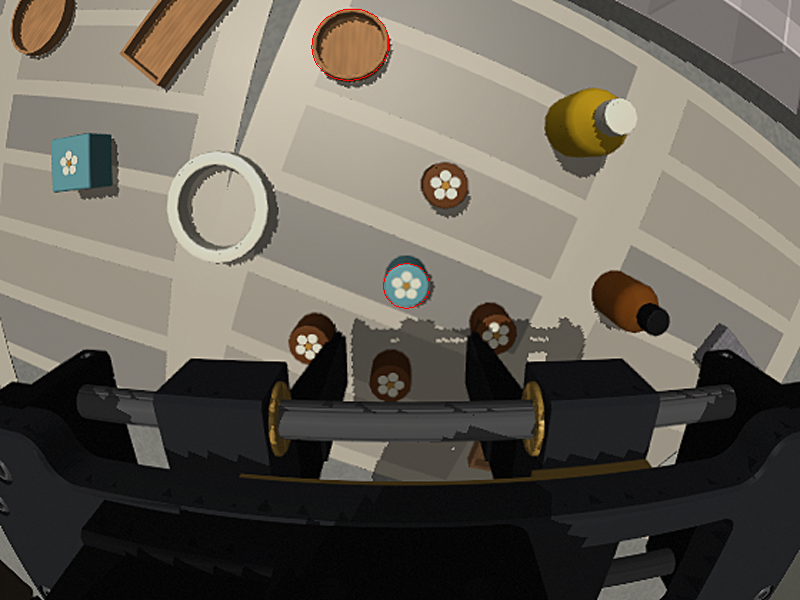

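The overlays sit on the small disc (407,285) and its box (350,46), and both fingers clear the look-alikes. Grasping.

Request:
move_arm(
  commands=[
    [[-0.1,0,-2.8],[0,0,0],0.5],
    [[0,0,-2.8],[0,0,0],0.5],
    [[0,0,-2.8],[0,0,0],0.5],
    [[0,0,-2.5],[0,0,0],0.5],
    [[0,0,-2.0],[0,0,0],0.5],
    [[0,0,-1.1],[0,0,0],0.5],
    [[0,0,0],[0,0,0],0.0],
    [[0,0,0],[0,0,0],0.0],
    [[0,0,0],[0,0,0],0.0],
    [[0,0,0],[0,0,0],0.0],
  ],
)

```text
t: 3.25
eef_pos: [458.9, -144.4, 15.5]
tcp_rot: [3.141, -0.001, 0.305]
ft_force: [-0.2, -0.4, 1.2]
opening: 0.306
grip_force: 30.0
```

Request:
move_arm(
  commands=[
    [[0,0,1],[0,0,0],0.0],
    [[0,0,2.5],[0,0,0],0.0],
    [[0,0,2.5],[0,0,0],0.0],
    [[2.4,1.4,0],[0,0,0],0.0],
    [[2.4,1.4,0],[0,0,0],0.0],
    [[2.4,1.4,0],[0,0,0],0.0],
    [[2.4,1.4,0],[0,0,0],0.0],
    [[2.4,1.4,0],[0,0,0],0.0],
    [[2.4,1.4,0],[0,0,0],0.0],
    [[0,0.1,0],[0,0,0],0.0],
  ],
)

```text
t: 4.25
eef_pos: [604.8, -57.9, 75.7]
tcp_rot: [3.14, -0.002, 0.307]
ft_force: [-0.1, -0.3, -0.3]
opening: 0.307
grip_force: 30.0
```

```bash
python3 -c "
from h import *
wpic('pics/w2.png',[(602.6,-58.7,0,(30,),79),(602.6,-58.7,0,(52,),14),(474.7,128.4,19.5,(42,42),32),(596,77.3,156.2,(92,48),14)])
s=state();print(s['eef_pos'],s['opening'])"
```

```text
[603.18884245 -58.32378213  75.34340712] 0.3061998457445464
```

View pics/w2.png

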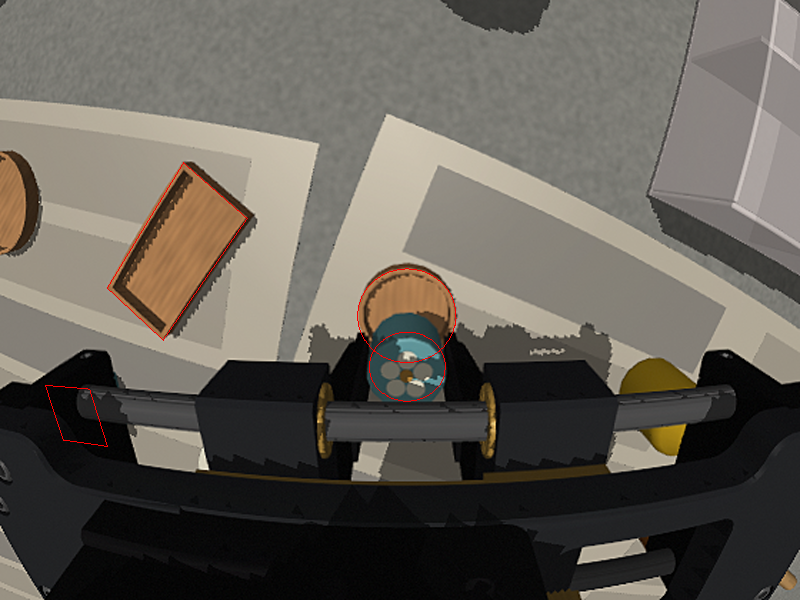

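The small disc is held upright at about (407,370), with its box ahead in line. Lowering and releasing.

Request:
move_arm(
  commands=[
    [[0,0,-2],[0,0,0],0.0],
    [[0,0,-2],[0,0,0],0.0],
    [[0,0,-1],[0,0,0],0.0],
    [[0,0,-0.4],[0,0,0],0.0],
    [[0,0,-0.2],[0,0,0],0.0],
    [[0,0,-0.1],[0,0,0],0.0],
    [[0,0,0],[0,0,0],0.0],
    [[0,0,0],[0,0,0],0.38],
    [[0,0,0],[0,0,0],0.45],
    [[0,0,0],[0,0,0],0.5],
  ],
)

```text
t: 5.3
eef_pos: [602.7, -59.2, 17.8]
tcp_rot: [3.141, -0.0, 0.305]
ft_force: [-0.6, 0.1, -0.0]
opening: 0.469
grip_force: 0.0
```

Request:
move_arm(
  commands=[
    [[0,0,1.5],[0,0,0],0.5],
    [[0,0,2.5],[0,0,0],0.6],
    [[0,0,2],[0,0,2],0.7],
    [[-2.1,3.1,0],[0,0,0],0.7],
    [[-2.1,3.1,0],[0,0,0],0.7],
    [[-2.1,3.1,0],[0,0,0],0.7],
    [[-2.1,3.1,0],[0,0,0],0.7],
    [[-2.2,3.2,0],[0,0,0],0.7],
    [[-2.2,3.2,0],[0,0,0],0.7],
    [[0,0,0],[0,0,0],0.7],
  ],
)

```text
t: 6.3
eef_pos: [472.2, 131.4, 78.7]
tcp_rot: [-3.141, 0.001, 0.343]
ft_force: [-0.5, -0.6, -0.5]
opening: 0.7
grip_force: 0.0
```

Request:
move_arm(
  commands=[
    [[0,0,-2],[0,0,0],0.7],
    [[0,0,-2],[0,0,0],0.7],
    [[0,0,-1.5],[0,0,0],0.7],
    [[0,0,-0.8],[0,0,0],0.7],
    [[0,0,0],[0,0,0],0.7],
    [[0,0,0],[0,0,0],0.0],
    [[0,0,0],[0,0,0],0.0],
    [[0,0,0],[0,0,0],0.0],
    [[0,0,0],[0,0,0],0.0],
  ],
)

```text
t: 7.2
eef_pos: [474.8, 128.8, 15.2]
tcp_rot: [3.141, -0.001, 0.34]
ft_force: [-0.9, -1.1, 5.3]
opening: 0.442
grip_force: 29.6
```

Request:
move_arm(
  commands=[
    [[0,0,1],[0,0,0],0.0],
    [[0,0,2.5],[0,0,0],0.0],
    [[0,0,2.5],[0,0,0],0.0],
    [[0,-2,0],[0,0,-3],0.0],
    [[0,-3.5,0],[0,0,-3],0.0],
    [[0,-3.5,0],[0,0,-3],0.0],
    [[0,-3.5,0],[0,0,-3],0.0],
    [[-1,-3.5,0],[0,0,-3],0.0],
    [[-1,-3.5,0],[0,0,-3],0.0],
    [[-1,-3.5,0],[0,0,-1.3],0.0],
  ],
)

```text
t: 8.2
eef_pos: [444.1, -102.5, 75.3]
tcp_rot: [3.141, -0.0, 0.001]
ft_force: [1.0, 0.5, -0.4]
opening: 0.442
grip_force: 29.6
```

Request:
move_arm(
  commands=[
    [[-1.5,-3.5,0],[0,0,0],0.0],
    [[-1.5,-3.5,0],[0,0,0],0.0],
    [[-2,-3.5,0],[0,0,0],0.0],
    [[-2,-3.5,0],[0,0,0],0.0],
    [[-1.8,-2.5,0],[0,0,0],0.0],
    [[0,0,0],[0,0,0],0.0],
    [[0,0,0],[0,0,0],0.0],
  ],
)

```text
t: 8.9
eef_pos: [356.3, -266.5, 75.1]
tcp_rot: [3.141, -0.0, 0.001]
ft_force: [0.6, 0.3, -0.8]
opening: 0.443
grip_force: 29.6
```

```bash
python3 -c "
from h import *
wpic('pics/w3.png',[(357,-271,0.2,(42,42),92),(357,-271,.2,(64,64),14)])
s=state();print(s['eef_pos'],s['tcp_rot'],s['opening'])"
```

```text
[ 356.67221524 -265.92186574   75.05236296] [ 3.14140592e+00 -1.49629970e-04  2.46753793e-03] 0.43895416840910123
```

View pics/w3.png

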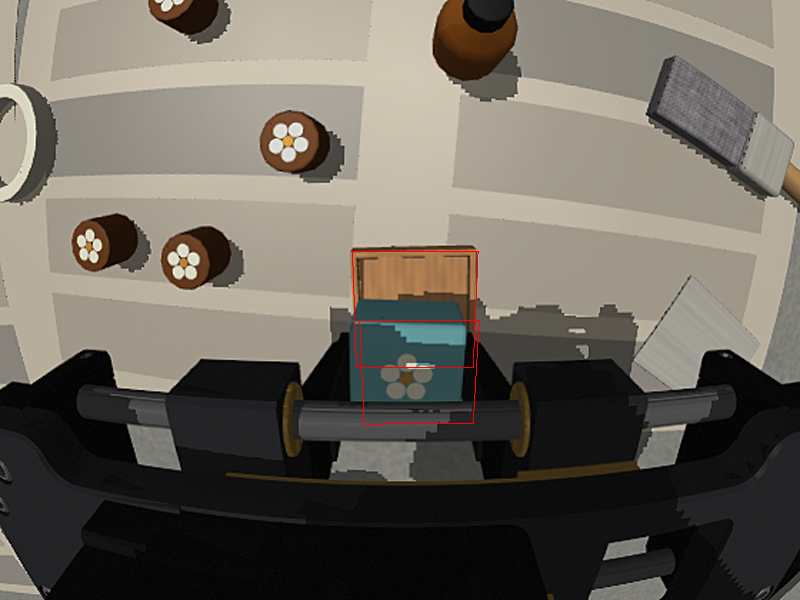

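The square is held aligned above its box (415,305) and sits 5 mm to the left, so I'll shift and lower.

Request:
move_arm(
  commands=[
    [[0.1,-0.5,-2],[0,0,0],0.0],
    [[0,0,-2],[0,0,0],0.0],
    [[0,0,-1],[0,0,0],0.0],
    [[0,0,-0.4],[0,0,0],0.0],
    [[0,0,-0.2],[0,0,0],0.0],
    [[0,0,-0.1],[0,0,0],0.0],
    [[0,0,0],[0,0,0],0.0],
    [[0,0,0],[0,0,0],0.5],
    [[0,0,0],[0,0,0],0.6],
    [[0,0,0],[0,0,0],0.65],
  ],
)

```text
t: 9.95
eef_pos: [357.7, -271.3, 17.9]
tcp_rot: [3.141, -0.0, 0.003]
ft_force: [-0.9, 0.5, 1.1]
opening: 0.61
grip_force: 0.0
```

Request:
move_arm(
  commands=[
    [[0,0,1.5],[0,0,0],0.65],
    [[0,0,2.5],[0,0,0],0.7],
    [[0,0,2],[0,0,0],0.8],
    [[1.5,3,0],[0,0,0],0.8],
    [[1.5,4,0],[0,0,0],0.8],
    [[1.5,4,0],[0,0,0],0.8],
    [[1.5,4,0],[0,0,0],0.8],
    [[1.5,4,0],[0,0,0],0.8],
    [[1,4,0],[0,0,0],0.8],
    [[1,4,0],[0,0,0],0.8],
  ],
)

```text
t: 10.95
eef_pos: [452.8, 0.5, 77.7]
tcp_rot: [3.141, -0.0, 0.003]
ft_force: [0.6, 0.1, -0.1]
opening: 0.8
grip_force: 0.0
```

Request:
move_arm(
  commands=[
    [[1,4,0],[0,0,0],0.8],
    [[1,4,0],[0,0,0],0.8],
    [[0.5,4,0],[0,0,0],0.8],
    [[0.5,4,0],[0,0,0],0.8],
    [[0.5,4,0],[0,0,0],0.8],
    [[0.5,4,0],[0,0,0],0.8],
    [[0,4,0],[0,0,0],0.8],
    [[0,2,0],[0,0,0],0.8],
    [[0,0,0],[0,0,0],0.8],
    [[0,0,0],[0,0,0],0.8],
  ],
)

```text
t: 11.95
eef_pos: [492.2, 298.5, 77.4]
tcp_rot: [3.141, 0.001, 0.004]
ft_force: [-0.5, -1.1, -0.1]
opening: 0.804
grip_force: 0.0
```

Request:
move_arm(
  commands=[
    [[0.1,0.1,-2],[0,0,0],0.8],
    [[0,0,-2],[0,0,0],0.8],
    [[0,0,-1.5],[0,0,0],0.8],
    [[0,0,-0.7],[0,0,0],0.8],
    [[0,0,0],[0,0,0],0.8],
    [[0,0,0],[0,0,0],0.0],
    [[0,0,0],[0,0,0],0.0],
    [[0,0,0],[0,0,0],0.0],
    [[0,0,0],[0,0,0],0.0],
  ],
)

```text
t: 12.85
eef_pos: [493.7, 299.9, 16.1]
tcp_rot: [-3.141, -0.001, 0.003]
ft_force: [-0.4, -1.8, 3.6]
opening: 0.522
grip_force: 26.9
```

Request:
move_arm(
  commands=[
    [[0,0,1],[0,0,0],0.0],
    [[0,0,2.5],[0,0,0],0.0],
    [[0,0,2.5],[0,0,0],0.0],
    [[2,-1.3,0],[0,0,0],0.0],
    [[2,-1.4,0],[0,0,0],0.0],
    [[2,-1.4,0],[0,0,0],0.0],
    [[2,-1.4,0],[0,0,0],0.0],
    [[1.8,-1.3,0],[0,0,0],0.0],
    [[0,0,0],[0,0,0],0.0],
    [[0,0,0],[0,0,0],0.0],
  ],
)

```text
t: 13.85
eef_pos: [591.4, 231.6, 76.0]
tcp_rot: [3.142, 0.0, 0.002]
ft_force: [-0.2, -0.2, -0.9]
opening: 0.519
grip_force: 30.0
```

```bash
python3 -c "
from h import *
wpic('pics/w4.png',[(591,232,0.2,(50,),92),(590.6,232,.2,(72,),14),(596,77.3,156.2,(92,48),14)])
s=state();print(s['eef_pos'],s['tcp_rot'],s['opening'])"
```

```text
[590.9602479  232.03495009  75.94914025] [3.14149336e+00 4.19799752e-04 2.88750298e-03] 0.5161537870491831
```

View pics/w4.png

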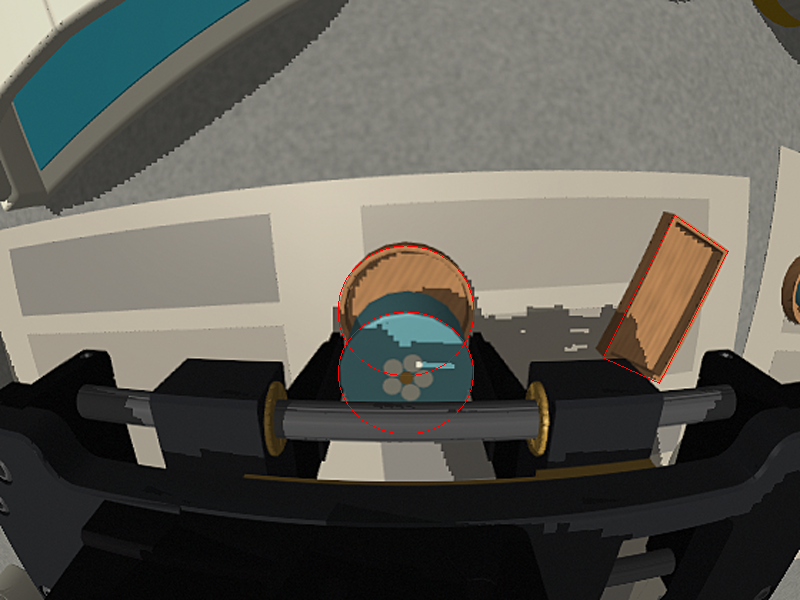

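The large disc (406,375) is centred and its box lies under the overlay, about 1 mm further out. Placing it, with the fingers opened only a little.

Request:
move_arm(
  commands=[
    [[0.1,0,-2],[0,0,0],0.0],
    [[0,0,-2],[0,0,0],0.0],
    [[0,0,-1],[0,0,0],0.0],
    [[0,0,-0.4],[0,0,0],0.0],
    [[0,0,-0.2],[0,0,0],0.0],
    [[0,0,-0.1],[0,0,0],0.0],
    [[0,0,0],[0,0,0],0.0],
    [[0,0,0],[0,0,0],0.6],
    [[0,0,0],[0,0,0],0.65],
    [[0,0,0],[0,0,0],0.7],
  ],
)

```text
t: 14.9
eef_pos: [592.7, 231.8, 19.0]
tcp_rot: [-3.142, -0.0, 0.003]
ft_force: [-0.4, -0.4, -0.1]
opening: 0.673
grip_force: 0.0
```

Request:
move_arm(
  commands=[
    [[0,0,1.5],[0,0,0],0.7],
    [[0,0,2.5],[0,0,0],0.7],
    [[0,0,2],[0,0,0],0.7],
    [[-3.2,0.6,0],[0,0,-3.5],0.6],
    [[-4,0.8,0],[0,0,-3.5],0.6],
    [[-4,0.8,0],[0,0,-3.5],0.6],
    [[-4,0.8,0],[0,0,0],0.6],
    [[-4,0.8,0],[0,0,0],0.6],
    [[-4,0.8,0],[0,0,0],0.6],
    [[0,0,0],[0,0,0],0.6],
  ],
)

```text
t: 15.9
eef_pos: [356.5, 277.9, 79.7]
tcp_rot: [3.14, 0.002, -0.178]
ft_force: [-0.3, 0.2, -0.1]
opening: 0.597
grip_force: 0.0
```

Request:
move_arm(
  commands=[
    [[0,0,0],[0,0,0],0.6],
  ],
)

```text
t: 16.0
eef_pos: [360.8, 278.4, 79.7]
tcp_rot: [-3.141, -0.001, -0.179]
ft_force: [0.8, 0.1, 0.2]
opening: 0.6
grip_force: 0.0
```

Request:
move_arm(
  commands=[
    [[0,0,-2],[0,0,0],0.6],
    [[0,0,-2],[0,0,0],0.6],
    [[0,0,-1.5],[0,0,0],0.6],
    [[0,0,-0.9],[0,0,0],0.6],
    [[0,0,0],[0,0,0],0.6],
    [[0,0,0],[0,0,0],0.0],
    [[0,0,0],[0,0,0],0.0],
    [[0,0,0],[0,0,0],0.0],
    [[0,0,0],[0,0,0],0.0],
  ],
)

```text
t: 16.9
eef_pos: [360.8, 277.9, 15.1]
tcp_rot: [-3.141, -0.001, -0.18]
ft_force: [-0.1, 0.2, -0.2]
opening: 0.321
grip_force: 0.0
```

Request:
move_arm(
  commands=[
    [[0,0,1],[0,0,0],0.0],
    [[0,0,2.5],[0,0,0],0.0],
    [[0,0,2.5],[0,0,0],0.0],
    [[2,-1.8,0],[0,0,-1.5],0.0],
    [[3,-2.5,0],[0,0,-3],0.0],
    [[3,-2.5,0],[0,0,-3],0.0],
    [[3,-2.5,0],[0,0,-3],0.0],
    [[3,-2.5,0],[0,0,-3],0.0],
    [[3,-2.5,0],[0,0,0],0.0],
    [[3,-2.5,0],[0,0,0],0.0],
  ],
)

```text
t: 17.9
eef_pos: [561.6, 108.5, 75.6]
tcp_rot: [-3.142, -0.0, -0.416]
ft_force: [-0.3, 1.1, -1.8]
opening: 0.27
grip_force: 29.9
```

Request:
move_arm(
  commands=[
    [[2,-1.8,0],[0,0,0],0.0],
    [[1.6,-1.5,0],[0,0,0],0.0],
    [[0,0,0],[0,0,0],0.0],
    [[0,0,0],[0,0,0],0.0],
  ],
)

```text
t: 18.3
eef_pos: [596.2, 76.7, 75.0]
tcp_rot: [3.141, 0.0, -0.417]
ft_force: [-0.2, -0.3, -1.3]
opening: 0.27
grip_force: 29.9
```

```bash
python3 -c "
from h import *
wpic('pics/w5.png',[(596.5,77.3,156.2,(70,26),92),(596,77.3,156.2,(92,48),14),(590.6,232,.2,(72,),14)])
s=state();print(s['eef_pos'],s['tcp_rot'],s['opening'])"
```

```text
[595.85899958  77.15912559  75.0049874 ] [ 3.14133302e+00  5.70016933e-04 -4.15953706e-01] 0.2716788676147997
```

View pics/w5.png

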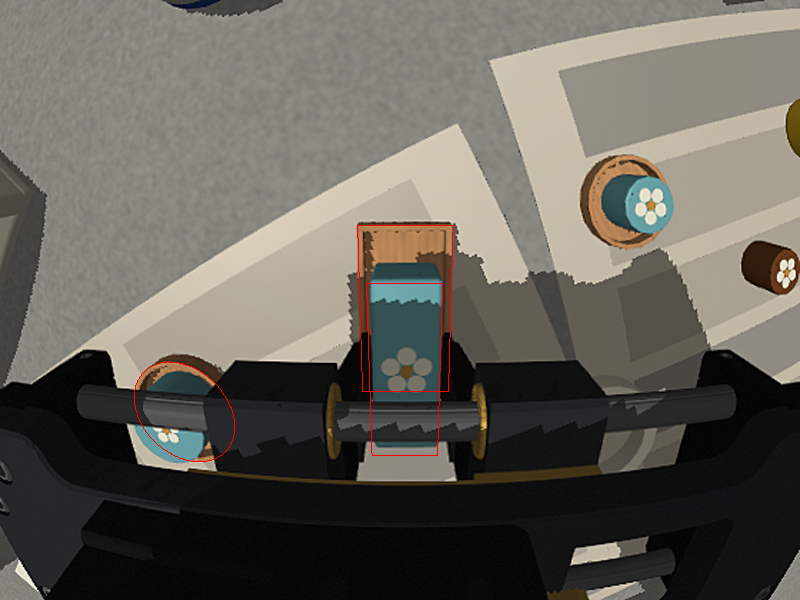

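The bar is held level and aligned over its box (406,305). The small disc sits in its box at (640,200). The grip closed late, so I'll lower this one slowly and watch the force.

Request:
move_arm(
  commands=[
    [[0,0,-2],[0,0,0],0.0],
    [[0,0,-1.5],[0,0,0],0.0],
    [[0,0,-0.8],[0,0,0],0.0],
    [[0,0,-0.3],[0,0,0],0.0],
    [[0,0,-0.2],[0,0,0],0.0],
    [[0,0,-0.2],[0,0,0],0.0],
    [[0,0,0],[0,0,0],0.0],
  ],
)

```text
t: 19.05
eef_pos: [596.7, 76.8, 24.8]
tcp_rot: [-3.142, -0.0, -0.416]
ft_force: [-0.4, 0.3, -0.4]
opening: 0.271
grip_force: 29.9
```

Request:
move_arm(
  commands=[
    [[0,0,-0.2],[0,0,0],0.0],
    [[0,0,-0.2],[0,0,0],0.0],
    [[0,0,0],[0,0,0],0.0],
  ],
)

```text
t: 19.35
eef_pos: [597.1, 77.1, 21.7]
tcp_rot: [-3.141, -0.001, -0.416]
ft_force: [-1.2, 0.9, 9.5]
opening: 0.27
grip_force: 30.0
```

Request:
move_arm(
  commands=[
    [[0,0,0],[0,0,0],0.33],
    [[0,0,0],[0,0,0],0.4],
    [[0,0,0],[0,0,0],0.5],
    [[0,0,1.5],[0,0,0],0.5],
    [[0,0,3],[0,0,0],0.5],
    [[0,0,4],[0,0,0],0.5],
    [[-4,0,4],[0,0,0],0.5],
    [[-4,0,4],[0,0,0],0.5],
    [[-4,0,3],[0,0,0],0.5],
    [[0,0,0],[0,0,0],0.5],
  ],
)

```text
t: 20.35
eef_pos: [483.3, 77.0, 211.0]
tcp_rot: [-3.14, -0.005, -0.416]
ft_force: [0.5, -0.7, 0.6]
opening: 0.503
grip_force: 0.0
```

Request:
move_arm(
  commands=[
    [[0,-4.5,2],[0,0,0],0.5],
    [[0,-4.5,2],[0,0,0],0.5],
    [[0,-4.5,0],[0,0,0],0.5],
    [[0,-4.5,0],[0,0,0],0.5],
    [[0,-4.5,0],[0,0,0],0.5],
    [[0,-4.5,0],[0,0,0],0.5],
    [[0,-4.5,0],[0,0,0],0.5],
    [[0,-4.5,0],[0,0,0],0.5],
    [[0,-4.5,0],[0,0,0],0.5],
    [[0,-4.5,0],[0,0,0],0.5],
  ],
)

```text
t: 21.35
eef_pos: [485.6, -375.3, 246.8]
tcp_rot: [3.141, -0.0, -0.416]
ft_force: [0.4, 0.6, 0.4]
opening: 0.499
grip_force: 0.0
```

Request:
move_arm(
  commands=[
    [[-2,-4.5,0],[0,0,0],0.5],
    [[-2,-4.5,0],[0,0,0],0.5],
    [[-2,-4.5,0],[0,0,0],0.5],
    [[-2,-4.5,0],[0,0,0],0.5],
    [[-2,-4.5,0],[0,0,0],0.5],
    [[0,0,0],[0,0,0],0.5],
    [[0,0,0],[0,0,0],0.5],
  ],
)

```text
t: 22.05
eef_pos: [385.0, -599.0, 245.9]
tcp_rot: [-3.141, 0.001, -0.418]
ft_force: [0.7, 0.1, 0.8]
opening: 0.501
grip_force: 0.0
```

```bash
python3 - <<'E'
from h import *
i=camera_info("top");im=read_camera("top");print(state()['eef_pos'])
out=cv2.resize(im,(800,600),interpolation=cv2.INTER_CUBIC)
hsv=cv2.cvtColor(im,cv2.COLOR_BGR2HSV);teal=(hsv[...,0]>80)&(hsv[...,0]<105)&(hsv[...,1]>70)
for nm,b,a,sh in[("dl",(590.6,231.9),0,(50,)),("ds",(602.6,-58.7),0,(30,)),("sq",(356.9,-270.9),0,(42,42)),("bar",(596,77.3),156.2,(70,26))]:
    c,s=np.cos(np.radians(a)),np.sin(np.radians(a));f=foot(sh)@np.array([[c,s],[-s,c]])+b
    q=(proj(np.c_[f,f[:,0]*0+35],i)+.5)/.7-.5
    cv2.polylines(out,[np.int32(q*16)],True,(0,0,255),1,shift=4)
cv2.imwrite("pics/end.png",out[130:480,150:700])
cv2.imwrite("pics/end.png",cv2.resize(out[150:450,180:700],(800,462),interpolation=cv2.INTER_CUBIC))
cv2.imwrite("pics/endside.png",cv2.resize(read_camera("side"),(800,600),interpolation=cv2.INTER_CUBIC))
E
```

```text
[ 385.78973212 -598.04836902  246.20301405]
```

View pics/end.png

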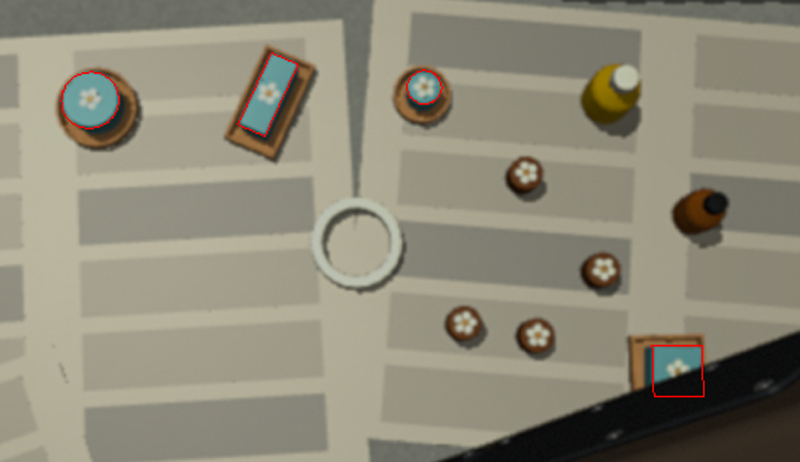

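View pics/endside.png

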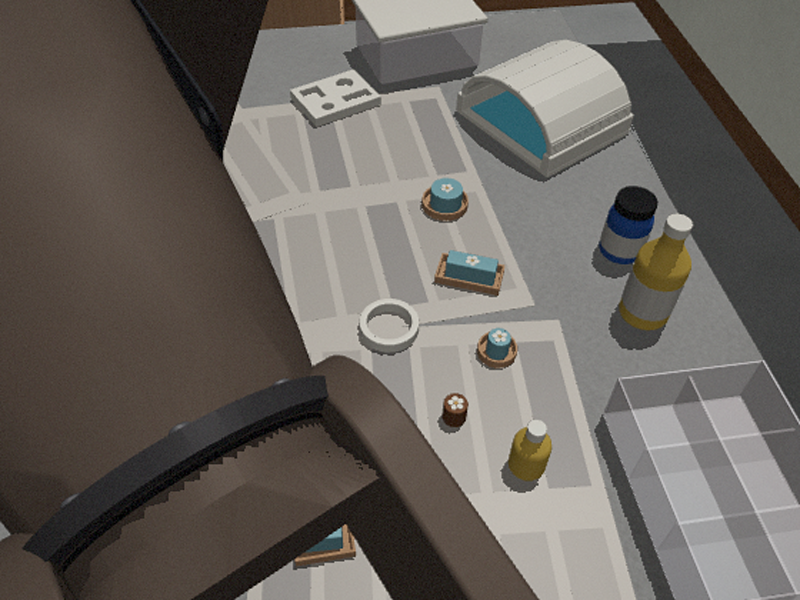

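Each casting's top face matches the outline predicted for lying centred on its box floor, flower up. Both bottles are untouched and the arm is clear, so I'm handing it in.

```bash
python3 -c "
from cell import *
print(env.job_done())"
```

```text
the job is handed in; nothing more can be done
None
```

All four castings are in their matching boxes, flat and flower up, with both bottles still standing in place; the job was handed in at about 22 s of the 112 s, and the hand-in call gave no verdict.

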